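# Open a tight jar in the cam clamp

### The job

The jar with the black screw cap stands loose in the blue cam clamp on the bench. Flip the red cam lever right over, down to its stop, so that the jaw braces the jar; then unscrew the tight cap anticlockwise (seen from above), stop turning as soon as the threads let go (the cap's yellow mark has then come round to the jar's red mark, or a little past it), and lift the cap straight up. Finish still holding the cap level in the gripper, centred about 2 cm above the jar's mouth and clear of it, with the jar not pulled up or twisted in the clamp, the lever still locked, and the other things on the bench left alone.

Things in the scene. Friction and masses are not known exactly. Their poses are not given: they have to be found in the camera images.
- clamp: Blue and steel cam clamp, bolted to the bench; base plate 165 x 84 x 12 mm (x from -61 to +105 mm). Origin on the bench under the jar's place; x points from the jar to the lever, z up. Fixed blue V jaw at x = -56 to -18 mm, top at 52 mm. Aluminium sliding jaw, 50 mm wide, top at 51 mm, face at x = +37 mm when open; the lever drives it to -x through a spring (about 40 N locked).
- lever (a joint): Red cam lever on a horizontal hinge (the clamp's y axis). 0 = open, leaning 20 degrees (0.35 rad) from upright toward the clamp's +x, away from the jar; grows as it is pushed further over that way and down; 1.2 rad = stop, about level, pointing to +x: locked. Stiff: stays where it is left. Pushing 55 mm from the pivot takes about 6 to 12 N.
- lever_pivot (a point): Point on the lever's hinge axis, midway between the blue cheeks (which reach 56 mm above the bench): at (84, 0, 44) mm in the clamp's frame. Its axes are the clamp's. The lever is a flat red bar 16 mm wide (along clamp y) and 8 mm thick, from 4 to 70 mm from the pivot, with a 22 mm ball at its end.
- lever_knob (a point): Centre of the red ball (22 mm) at the lever's end, 75 mm from its pivot.
- jar: White round plastic jar with a grey band, 66 mm diameter, shoulder 56 to 66 mm up, 0.4 kg (varies 0.8 to 1.25 times). Origin at the centre of its underside, which stands on the clamp's base plate 12 mm above the bench; z up; x points to its red mark. Loose in the clamp (about 3 to 4 mm play) until the lever is locked.
- jar_rim (a point): Centre of the jar's mouth (neck rim), 89.5 mm above its underside. The cap's lower edge clears it once the cap is 22 mm above its screwed-on place; a thin rubber seal stands up to 5 mm above it.
- jar_mark (a point): Red mark on the edge of the jar's shoulder: 33 mm from the jar's axis along its x, 56 mm above its underside.
- cap: Black ribbed screw cap, 56 mm diameter, 26 mm high, 0.06 kg. Origin at the centre of its open lower edge (screwed on: 68 mm above the jar's underside, 80 mm above the bench); z up; x points to its yellow mark. Right-hand quick thread; a sprung seal keeps it tight (0.2 to 0.4 N m: grip it with 30 to 50 N). While engaged it cannot be pulled off.
- cap_mark (a point): Yellow mark on the cap's upper edge, 28 mm from its axis along its x, 26 mm above its lower edge. Starts 45 to 65 degrees clockwise (from above) of the jar's red mark. Turned anticlockwise, the cap rises about 2 mm and comes free when the marks line up; it stays free for the next 75 degrees, then meets a stop.
- rusty_can: Bystander: brown open tin, 85 mm diameter, 112 mm high; origin at the centre of its underside. Leave alone.
- tape_roll: Bystander: roll of yellow tape lying flat, 104 mm diameter, 25 mm high; origin at the centre of its underside. Leave alone.
- drill_chuck: Bystander: steel drill chuck standing upright, 44 mm diameter, 86 mm high; origin at the centre of its underside. Leave alone.
Mind the look-alikes: they are no part of the job. There is more than one size of the cap; the job needs the largest.

How it is judged (in metres and radians):
On the way, in this order (a step that is already met when the one before it is completed fails the run):
1. the cam lever is flipped down to its stop (within 0.12 rad), bracing the jar (value of joint lever above 1.08 rad), for 0.2 s.
2. the cap is unscrewed until its mark has come round to the jar's mark, the jar still braced (y of cap_mark in the frame of jar above -0.004 m and x of cap_mark in the frame of jar above 0.005 m and value of joint lever above 1.05 rad), for 0.1 s.
At the end, for the whole second after the job is handed in: Ends holding: cap gripped, level within 0.15 rad, still, lower edge 5 to 45 mm above the jar rim, within 15 mm of the jar axis, not touching the jar, yellow mark at most 70 degrees past the red; lever above 1.05 rad; jar upright, its red mark within 14 mm of its start (value of joint lever above 1.05 rad and z of cap in the frame of jar between 0.0945 and 0.135 m and horizontal distance between cap and jar below 0.015 m and angle between cap's own z axis and vertical below 0.15 rad and x of cap_mark in the frame of jar above 0.0075 m and contact force between cap and the fingers above 2 N and contact force between cap and jar below 0.05 N and linear speed of cap below 0.02 m/s and distance of jar_mark from where it was at the start of the episode below 0.014 m and angle between jar's own z axis and vertical below 0.1 rad); the arm keeps its last pose, push and grip.
It fails at once if the jar is twisted, pulled up or tipped in the clamp (its red mark moves more than 18 mm) (distance of jar_mark from where it was at the start of the episode above 0.018 m).
It fails at once if a bystander is disturbed (moved more than 25 mm) (distance of any of rusty_can, tape_roll, drill_chuck from where it was at the start of the episode above 0.025 m).
It also fails if it takes over 56 s, if anything falls off the work surface, if the arm or the gripper's body presses on something with over 40 N, if the wrist force passes 120 N, or if a joint passes its speed limit or range.

### The arm

A 6-joint arm with a two-finger parallel gripper is mounted at the origin on the work surface; the furniture and walls round the work are solid. World frame = base frame: x ahead of the robot, y to its left, z up, the work surface at z = 0. Lengths are in m, angles in degrees, forces in N, time in s.
With the tool pointing down it reaches from about 0.4 to 0.825 m from the base axis. Payload 7 kg.
Tool frame: the origin (TCP) lies between the finger pads; the fingertips stand 25 mm ahead of it and the grasp point (between the pads) lies 6 mm ahead of it; z points along the fingers, y is the line along which they close (so a half turn about z gives the same grasp; the last joint's range is limited). The gripper opens to 88 mm and grips with 3 to 60 N. Pads are 19 mm wide; open, the fingers measure 130 mm over their backs; the gripper's body (78 mm by 193 mm) begins 47 mm behind the grasp point.
Start: joints at [-58.321, 20.546, 0.682, 0, -70.136, -16.507], TCP at [0.177, -0.651, 0.252] pointing down, gripper open.
Joint ranges: [-176.03, 176.03], [-82.01, 121.73], [-58.28, 71.71], [-173.87, 95.51], [-174.79, -0.11], [-173.66, 173.66]. Speed limits (degrees/s): [136.94, 136.94, 172.46, 180, 180, 180].

### API

Orientations are given as [roll, pitch, yaw] about the fixed x, y, z axes, in that order (R = Rz(yaw) Ry(pitch) Rx(roll)).
In Python, from plant import r gives the robot as it stands.
- The arm moves only by the shell command python3 -m crank 'ROWS' [FORCE]. ROWS is JSON, a list of rows, each a list of 3 entries, a list of its own where there are three numbers: the turn, a rotation vector about the tool's x, y, z in degrees, then the shift along the tool's x, y, z in cm, then the closure, from -1 (fully open) to 1 (shut). In form: [[[wx, wy, wz], [dx, dy, dz], fingers], ...]. A call has 1 to 8 rows; each row shifts and turns the commanded pose from where the row before left it, along the tool's axes as they then stand; what a row does not reach is not made up. A row lasts 1/10 s, in which the tool goes at most 50 mm and 8.59 degrees, less where a joint would pass 70% of its speed; a pose out of reach is approached as far as the arm can. A call with a gripper value outside its range is refused whole. The fingers move at their own pace and stop on an object; FORCE is the grip in N (left out, the last holds). Time passes only in rows, so rows that do not move let the fingers close. It gives the time, the measured TCP pose, the force, the opening and the grip force at its end, in the units of the state.
- r.get_state(): the state, without advancing time (a new reading comes with each control period).
- r.capture(name): name is "scene" or "top" or "wrist"; returns a dict with "color" (384x512x3 uint8, red, green, blue), "range_z" (384x512 float32, m along the optical axis (not along the pixel's ray), 0 where there is no reading), "intrinsics" (3x3 intrinsics, pixels), "world_from_camera" (4x4, takes a point from camera to world coordinates); the wrist camera has in their place "hand_eye" (4x4, takes a point from camera to tool coordinates, whose origin is the TCP and whose axes are the flange's). Camera axes: x right, y down, z forward; pixel columns grow to the right and rows downward; lengths in m; the calibration is good to about 2 mm. A picture is of the moment at which its call begins: read the wrist's pose just before it.
- r.close_job(): hands the job in; it is judged then, once.
The state is a dict: "time_s": time; "joints": joint angles; "qd": joint speeds; "joint_torque": joint torques, N m; "tcp_pos": TCP position; "eef_rot": TCP orientation; "contact_force": force on the tool from outside, world axes, zero at the start; "moment": the same for the moment, N m; "gripper_width": finger opening in m; "gripper_force": force on a finger pad.
Only numpy, scipy, OpenCV 4.12 (cv2) and the standard library are available. Lean on these libraries where they do the work, as an engineer would, in place of code of your own. Each camera call takes 0.05 s, during which the arm holds its last target. There are 200 camera calls.

## Working session

There is one attempt and no reset: what is moved stays moved. The work goes in short steps, Python scripts to look and compute and a shell command to move; the robot and the scene stay as the last step left them, time stands still between calls to the robot, and variables do not carry over. Pictures are saved under pics/ and viewed, at most 10 in all, crops included, and the job is handed in when it is done.

```bash
ls; mkdir -p pics; cat > h.py <<'E'
import numpy as np, cv2
from plant import r
def cap(n):
    s=r.get_state(); c=r.capture(n); return s,c
def cloud(c,T=None):
    T=c["world_from_camera"] if T is None else T
    K=np.array(c["intrinsics"]);z=c["range_z"];v,u=np.indices(z.shape)
    p=np.stack([(u-K[0,2])/K[0,0]*z,(v-K[1,2])/K[1,1]*z,z,np.ones_like(z)],-1)
    w=(p@np.array(T).T)[...,:3]; w[z==0]=np.nan; return w
E
python3 - <<'E'
from h import *
s=r.get_state();print(s)
a=[]
for n in ("scene","top"):
    _,c=cap(n);np.savez(f"{n}.npz",**c);a.append(c["color"])
    cv2.imwrite(f"pics/{n}0.png",c["color"][...,::-1])
E
```

```text
pics
{'time_s': 0.0, 'joints': array([-5.83201674e+01,  2.05894966e+01,  6.34645402e-01, -1.99803296e-02,
       -7.01381499e+01, -1.65077206e+01]), 'qd': array([-0.08335354,  0.09894265, -0.08239666,  0.09942595,  0.02917496,
        0.02080691]), 'joint_torque': array([-3.91808380e-04, -5.82709050e+01,  2.93055421e+01,  6.99737817e+00,
        6.98700955e-03, -1.62398596e-04]), 'tcp_pos': array([ 0.17652479, -0.65103623,  0.25065162]), 'eef_rot': array([ 1.79905495e+02, -8.41941481e-03, -1.64834685e+02]), 'contact_force': array([ 0.1799479 , -0.39246735,  0.4399892 ]), 'moment': array([-0.00522472, -0.03788414, -0.03363624]), 'gripper_force': 0.0, 'gripper_width': 0.08771845504892484}
```

View pics/scene0.png

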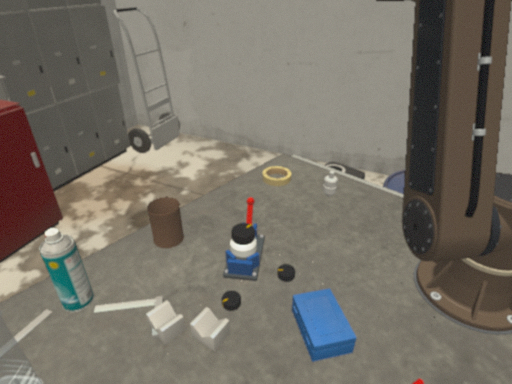

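View pics/top0.png

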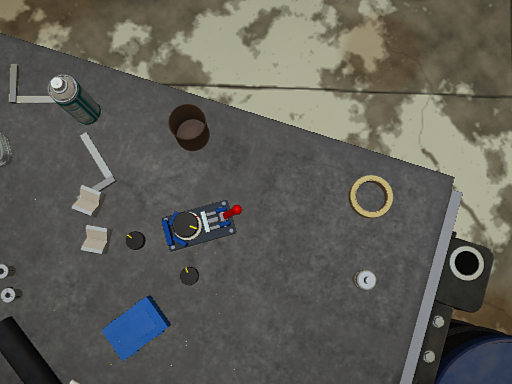

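The scene view shows the clamp with jar and black cap at (243,236) and the red knob at (250,202). In the top view the cap is at (187,225), the knob at (236,211), and small look-alike caps lie loose at (135,240) and (189,275). The cap on the jar fits: it is the largest and it is in the clamp. Next I'll measure it and confirm with a crop.

```bash
python3 - <<'E'
from h import *
c=dict(np.load("top.npz"));w=cloud(c);im=c["color"].astype(int);K=c["intrinsics"]
hsv=cv2.cvtColor(c["color"],cv2.COLOR_RGB2HSV)
print("f",K[0,0],"cam",c["world_from_camera"][:3,3])
V,U=np.indices(w.shape[:2]);roi=(U>150)&(U<260)&(V>185)&(V<265)
R,G,B=im[...,0],im[...,1],im[...,2]
red=roi&(R>110)&(G<70)&(B<70); yel=roi&(R>120)&(G>100)&(B<80)
print("red");print([ (u,v,*np.round(w[v,u]*1000)) for v,u in np.argwhere(red)][::6])
print("yel");print([ (u,v,*np.round(w[v,u]*1000)) for v,u in np.argwhere(yel)])
cap_=roi&(w[...,2]>.098)&(w[...,2]<.115)&(U<208)
p=w[cap_];(a,b),rad=cv2.minEnclosingCircle(p[:,:2].astype(np.float32));print("cap",a,b,rad,np.median(p[:,2]),len(p))
bl=roi&(B>R+50)
(base)=roi&(w[...,2]>.006)&(w[...,2]<.02)
r1=cv2.minAreaRect((w[base][:,:2]*1000).astype(np.float32));print("base",r1)
k=w[red&(w[...,2]>.09)];print("knob",np.nanmean(k,0),k[:,2].max())
for n,(u,v) in dict(can=(188,128),tape=(372,178),chuck=(366,280),s1=(135,240),s2=(189,275),blue=(137,328)).items(): print(n,w[v,u])
cv2.imwrite("pics/crop.png",cv2.resize(c["color"][185:285,110:260,::-1],None,fx=5,fy=5,interpolation=cv2.INTER_CUBIC))
E
```

```text
f 474.96517171138197 cam [0.43928451 0.00727846 1.15113484]
red
[(np.int64(235), np.int64(205), np.float64(563.0), np.float64(40.0), np.float64(115.0)), (np.int64(236), np.int64(206), np.float64(561.0), np.float64(37.0), np.float64(117.0)), (np.int64(235), np.int64(207), np.float64(558.0), np.float64(39.0), np.float64(119.0)), (np.int64(233), np.int64(208), np.float64(556.0), np.float64(44.0), np.float64(117.0)), (np.int64(239), np.int64(208), np.float64(556.0), np.float64(31.0), np.float64(118.0)), (np.int64(234), np.int64(209), np.float64(554.0), np.float64(42.0), np.float64(117.0)), (np.int64(240), np.int64(209), np.float64(554.0), np.float64(28.0), np.float64(117.0)), (np.int64(233), np.int64(210), np.float64(552.0), np.float64(44.0), np.float64(115.0)), (np.int64(239), np.int64(210), np.float64(552.0), np.float64(30.0), np.float64(118.0)), (np.int64(230), np.int64(211), np.float64(552.0), np.float64(51.0), np.float64(90.0)), (np.int64(237), np.int64(211), np.float64(550.0), np.float64(35.0), np.float64(116.0)), (np.int64(225), np.int64(212), np.float64(552.0), np.float64(64.0), 
[... 2024 characters left out ...]
t64(127.0), np.float64(104.0)), (np.int64(196), np.int64(228), np.float64(511.0), np.float64(124.0), np.float64(105.0)), (np.int64(215), np.int64(252), np.float64(461.0), np.float64(88.0), np.float64(-1.0))]
cap 0.5188108682632446 0.149267315864563 0.028994711115956306 0.10520015055390719 514
base ((524.7137451171875, 128.8727569580078), (84.28761291503906, 164.5687255859375), 17.33887481689453)
knob [0.55363099 0.03729007 0.11368488] 0.12396321424524892
can [0.76605839 0.16640759 0.00239826]
tape [ 0.64935008 -0.28634578  0.02100794]
chuck [ 0.40759142 -0.25530554  0.08277014]
s1 [0.48397717 0.27675356 0.02083354]
s2 [0.4058001  0.1449897  0.02228777]
blue [0.28494469 0.2544001  0.04462699]
```

View pics/crop.png

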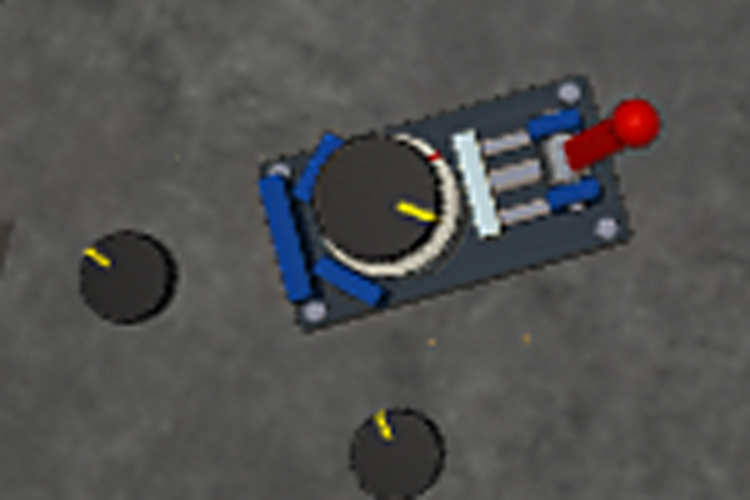

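The crop confirms it: the large cap is on the jar. Its yellow mark is at about (417,212) and the jar's red mark at (435,157), roughly 62° ahead anticlockwise. The lever is open at (636,122), and the two loose caps are smaller. I'll turn the tool so its x lies along the clamp's x.

```bash
cat >> h.py <<'E'
from scipy.spatial.transform import Rotation as Ro
O=np.array([.5181,.1499,0]);A=-72.7
ex=np.array([np.cos(np.radians(A)),np.sin(np.radians(A)),0]);ey=np.array([-ex[1],ex[0],0])
def P(x,y,z): return O+(x*ex+y*ey)/1000+np.array([0,0,z/1000])
def delta(p,yaw=None):
    s=r.get_state();R=Ro.from_euler("xyz",s["eef_rot"],degrees=True)
    if yaw is not None:
        print("turn",np.round((R.inv()*Ro.from_euler("xyz",[180,0,yaw],degrees=True)).as_rotvec(degrees=True),2))
    d=s["tcp_pos"]-O
    print("clampmm",np.round([d@ex*1e3,d@ey*1e3,d[2]*1e3],1),"shift cm",np.round(R.inv().apply(p-s["tcp_pos"])*100,2),"rpy",np.round(s["eef_rot"],1),"F",np.round(s["contact_force"],1),"j",np.round(s["joints"]),"t",s["time_s"])
E
python3 -m crank '[[[0,0,-8.5],[0,0,0],1],[[0,0,-8.5],[0,0,0],1],[[0,0,-8.5],[0,0,0],1],[[0,0,-8.5],[0,0,0],1],[[0,0,-8.5],[0,0,0],1],[[0,0,-8.5],[0,0,0],1],[[0,0,-8.5],[0,0,0],1],[[0,0,-8.5],[0,0,0],1]]' 10
python3 -m crank '[[[0,0,-8.5],[0,0,0],1],[[0,0,-8.5],[0,0,0],1],[[0,0,-7],[0,0,0],1],[[0,0,0],[0,0,0],1]]'
python3 -c "
from h import *
delta(P(80,0,200),-72.7)"
```

```text
time_s: 0.9
tcp_pos: [0.1766, -0.6512, 0.251]
eef_rot: [180.0, 0.1, -96.5]
contact_force: [0.8, 0.3, -0.6]
gripper_width: 0.0289
gripper_force: 0.0
time_s: 1.3
tcp_pos: [0.1766, -0.6512, 0.251]
eef_rot: [180.0, 0.1, -72.7]
contact_force: [-0.4, -0.6, 0.5]
gripper_width: 0.0013
gripper_force: 0.0
turn [ 0.    0.05 -0.03]
clampmm [ 663.3 -564.3  251. ] shift cm [-58.36 -56.4    5.15] rpy [ 1.80e+02  1.00e-01 -7.27e+01] F [-0.4 -0.6  0.5] j [-58.  21.   1.  -0. -70.  76.] t 1.3
```

```bash

python3 -m crank '[[[0,0,0],[-3.4,-3.3,0],1],[[0,0,0],[-3.4,-3.3,0],1],[[0,0,0],[-3.4,-3.3,0],1],[[0,0,0],[-3.4,-3.3,0],1],[[0,0,0],[-3.4,-3.3,0],1],[[0,0,0],[-3.4,-3.3,0],1],[[0,0,0],[-3.4,-3.3,0],1],[[0,0,0],[-3.4,-3.3,0],1]]'
python3 -m crank '[[[0,0,0],[-3.4,-3.3,0],1],[[0,0,0],[-3.4,-3.3,0],1],[[0,0,0],[-3.4,-3.3,0],1],[[0,0,0],[-3.4,-3.3,0],1],[[0,0,0],[-3.4,-3.3,0],1],[[0,0,0],[-3.4,-3.3,0],1],[[0,0,0],[-3.4,-3.3,0],1],[[0,0,0],[0,0,0],1]]'
python3 -c "
from h import *
delta(P(80,0,200),-72.7)"
```

```text
time_s: 2.1
tcp_pos: [0.3489, -0.3119, 0.2517]
eef_rot: [-180.0, -0.0, -73.1]
contact_force: [2.1, -0.0, 0.5]
gripper_width: 0.0006
gripper_force: 0.0
time_s: 2.9
tcp_pos: [0.5011, -0.0141, 0.2513]
eef_rot: [-180.0, 0.0, -72.8]
contact_force: [-0.1, 0.4, -0.9]
gripper_width: 0.0004
gripper_force: 0.0
turn [-0.03  0.   -0.13]
clampmm [151.5 -65.  251.3] shift cm [-7.16 -6.48  5.13] rpy [-180.     0.   -72.8] F [-0.1  0.4 -0.9] j [ 21.   4. -21.   0. -65.  -4.] t 2.9
```

```bash

python3 -m crank '[[[0,0,0],[-3.6,-3.25,0],1],[[0,0,0],[-3.6,-3.25,0],1],[[0,0,0],[0,0,4.5],1],[[0,0,0],[0,0,4.5],1],[[0,0,0],[0,0,3.6],1],[[0,0,0],[0,0,0],1],[[0,0,0],[0,0,0],1]]'
python3 - <<'E'
from h import *
delta(P(90,0,124))
_,c=cap("scene");im=c["color"][150:300,170:320,::-1]
cv2.imwrite("pics/lev.png",cv2.resize(im,None,fx=4,fy=4,interpolation=cv2.INTER_CUBIC))
E
```

```text
time_s: 3.6
tcp_pos: [0.5401, 0.0696, 0.1261]
eef_rot: [179.9, -0.0, -72.9]
contact_force: [0.1, -0.5, 0.7]
gripper_width: 0.0006
gripper_force: 0.0
clampmm [ 83.2  -2.9 126.1] shift cm [ 0.68 -0.29  0.21] rpy [179.9  -0.  -72.9] F [ 0.1 -0.5  0.7] j [ 28.  15. -25.   0. -50. -11.] t 3.6
```

View pics/lev.png

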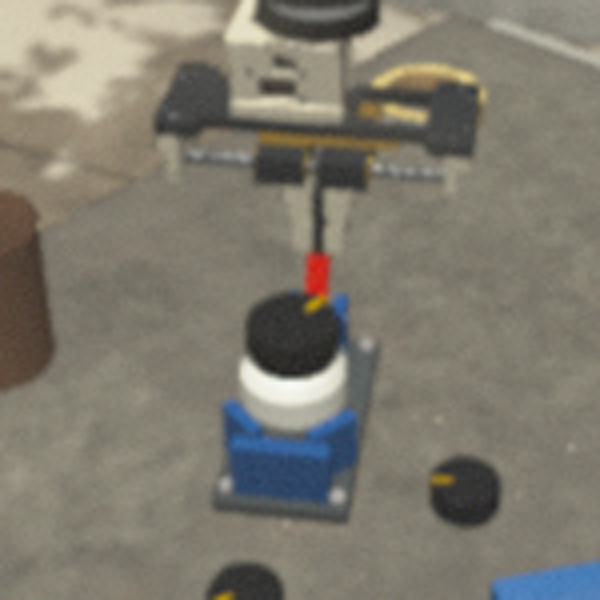

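The fingers stand on the jar side of the bar: fingertips at about (318,235), red bar at (318,272). Now I push the lever over along its arc.

```bash

python3 -m crank '[[[0,0,0],[0.7,-0.3,0.2],1],[[0,0,0],[0.7,0,0.3],1],[[0,0,0],[0.7,0,0.3],1],[[0,0,0],[0.6,0,0.45],1],[[0,0,0],[0.6,0,0.5],1],[[0,0,0],[0,0,0],1]]'
python3 -c "
from h import *
delta(P(115.6,0,108.7))"
python3 -m crank '[[[0,0,0],[0.45,0,0.6],1],[[0,0,0],[0.45,0,0.6],1],[[0,0,0],[0.25,0,0.7],1],[[0,0,0],[0.25,0,0.7],1],[[0,0,0],[0.1,0,0.5],1],[[0,0,0],[0.05,0,0.4],1],[[0,0,0],[0,0,0],1]]'
python3 -c "
from h import *
delta(P(131.5,0,74))"
```

```text
time_s: 4.25
tcp_pos: [0.5534, 0.0387, 0.1081]
eef_rot: [-179.9, -0.0, -72.9]
contact_force: [1.2, 1.7, 2.6]
gripper_width: 0.0004
gripper_force: 1.0
clampmm [116.7   0.6 108.1] shift cm [-0.11  0.06 -0.06] rpy [-179.9   -0.   -72.9] F [1.2 1.7 2.6] j [ 24.  17. -25.   0. -48.  -7.] t 4.25
time_s: 4.95
tcp_pos: [0.558, 0.0245, 0.0742]
eef_rot: [-179.9, -0.0, -72.8]
contact_force: [-0.3, 2.3, 9.2]
gripper_width: 0.0001
gripper_force: 4.6
clampmm [131.6   0.8  74.2] shift cm [-0.01  0.08  0.02] rpy [-179.9   -0.   -72.8] F [-0.3  2.3  9.2] j [ 23.  20. -27.   0. -43.  -5.] t 4.95
```

```bash

python3 -m crank '[[[0,0,0],[0,0,0.2],1],[[0,0,0],[0,0,0.2],1],[[0,0,0],[0,0,0],1],[[0,0,0],[0,0,0],1]]'

```

```text
time_s: 5.35
tcp_pos: [0.5583, 0.0245, 0.0734]
eef_rot: [-179.8, -0.1, -72.7]
contact_force: [-10.9, 3.5, 40.2]
gripper_width: 0.0005
gripper_force: 20.3
```

Lever at its stop: 40 N upward and the tool no longer moving. Retreat and go over the jar.

```bash

python3 -m crank '[[[0,0,0],[0,0,-3],1],[[0,0,0],[0,0,-4.8],1],[[0,0,0],[0,0,-4.8],-1],[[0,0,0],[0,0,-4.8],-1],[[0,0,0],[-4.4,0,0],-1],[[0,0,0],[-4.4,0,0],-1],[[0,0,0],[-4.4,0,0],-1],[[0,0,0],[0,0,0],-1]]'
python3 -m crank '[[[0,0,0],[0,0,0],-1],[[0,0,0],[0,0,0],-1]]' >/dev/null
python3 - <<'E'
from h import *
s,c=cap("wrist");np.savez("w1.npz",**c)
T=np.eye(4);T[:3,:3]=Ro.from_euler("xyz",s["eef_rot"],degrees=True).as_matrix();T[:3,3]=s["tcp_pos"]
w=cloud(c,T@c["hand_eye"]);im=c["color"].astype(int);R,G,B=im[...,0],im[...,1],im[...,2]
delta(P(0,0,107))
near=np.linalg.norm(w[...,:2]-O[:2],axis=-1)<.045
m=near&(w[...,2]>.09)&(w[...,2]<.13)
p=w[m];print(len(p),np.median(p[:,2]))
if len(p):
    for q in (p,p[p[:,2]>.1]): print("cap",cv2.minEnclosingCircle(q[:,:2].astype(np.float32)),q.mean(0))
y=w[near&(R>130)&(G>100)&(B<80)];print("yel",y.mean(0) if len(y) else 0)
d=w[near&(R>120)&(G<70)&(B<70)];print("red",d.mean(0) if len(d) else 0)
rr=w[(R>120)&(G<70)&(B<70)&(w[...,2]>.03)];print("lever z",np.nanmax(rr[:,2]) if len(rr) else 0)
a=c["color"];_,t=cap("top");b=cv2.resize(t["color"][185:265,150:260],(528,384),interpolation=cv2.INTER_CUBIC)
cv2.imwrite("pics/w1.png",cv2.resize(np.hstack([a,b])[...,::-1],(790,292)))
E
```

```text
time_s: 6.15
tcp_pos: [0.5163, 0.1535, 0.2426]
eef_rot: [179.9, -0.0, -72.6]
contact_force: [-0.2, -0.3, 0.0]
gripper_width: 0.043
gripper_force: 0.0
clampmm [  0.3  -0.3 242.6] shift cm [-0.03 -0.05 13.56] rpy [179.9  -0.  -72.9] F [-0.3 -0.8  0.9] j [ 37.   8. -17.   0. -65. -20.] t 6.4
2254 0.10616010443395263
cap ((0.5182654857635498, 0.15106387436389923), 0.02909598872065544) [0.51939923 0.14889079 0.10563188]
cap ((0.5183308124542236, 0.15106762945652008), 0.02911614440381527) [0.51916195 0.14970965 0.10607169]
yel [0.52011539 0.12672375 0.2310561 ]
red 0
lever z 0.057842706530462695
```

View pics/w1.png

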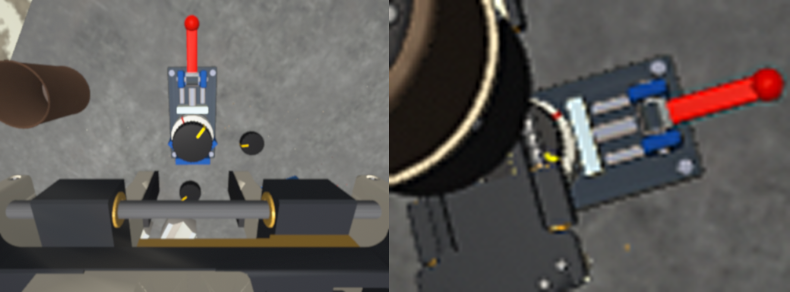

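The wrist view (left half) shows the lever lying level at (192,45), so it is locked. The jar is braced, with the cap centred at (192,141) in line with the gripper. The loose cap seen at (190,190) between the fingers is on the bench. Descend onto the cap and grip.

```bash

python3 -m crank '[[[0,0,0],[-0.13,-0.08,4.5],-1],[[0,0,0],[0,0,4.5],-1],[[0,0,0],[0,0,3],-1],[[0,0,0],[0,0,1.4],-1],[[0,0,0],[0,0,0],-1],[[0,0,0],[0,0,0],-1]]' 45
python3 -c "
from h import *
delta(P(-1,0.5,108))"
python3 -m crank '[[[0,0,0],[0,0,0],1],[[0,0,0],[0,0,0],1],[[0,0,0],[0,0,0],1],[[0,0,0],[0,0,0],1],[[0,0,0],[0,0,0],1],[[0,0,0],[0,0,0],1]]' 45
```

```text
time_s: 7.05
tcp_pos: [0.5189, 0.1514, 0.1094]
eef_rot: [180.0, -0.0, -72.9]
contact_force: [0.1, 0.7, -0.6]
gripper_width: 0.0878
gripper_force: 0.0
clampmm [ -1.2   1.3 109.4] shift cm [0.02 0.08 0.14] rpy [180.   -0.  -72.9] F [ 0.1  0.7 -0.6] j [ 37.  16. -27.   0. -47. -20.] t 7.05
time_s: 7.65
tcp_pos: [0.5187, 0.1522, 0.1095]
eef_rot: [-180.0, 0.0, -72.8]
contact_force: [-0.3, 0.9, 1.8]
gripper_width: 0.0557
gripper_force: 45.0
```

```bash

python3 -m crank '[[[0,0,-5],[0,0,-0.015],1],[[0,0,-5],[0,0,-0.015],1],[[0,0,-5],[0,0,-0.015],1],[[0,0,-5],[0,0,-0.015],1],[[0,0,-5],[0,0,-0.015],1],[[0,0,-5],[0,0,-0.015],1],[[0,0,0],[0,0,0],1]]'
python3 - <<'E'
from h import *
s=r.get_state();print(s["moment"],s["eef_rot"])
_,c=cap("scene")
cv2.imwrite("pics/t1.png",cv2.resize(c["color"][190:290,190:300,::-1],None,fx=6,fy=6,interpolation=cv2.INTER_CUBIC))
E
```

```text
time_s: 8.35
tcp_pos: [0.5187, 0.1522, 0.1103]
eef_rot: [-180.0, -0.0, -42.7]
contact_force: [-0.5, 1.4, 3.1]
gripper_width: 0.0555
gripper_force: 45.0
[0.06607271 0.23849853 0.12926577] [-1.79968541e+02 -1.43586292e-02 -4.27373844e+01]
```

View pics/t1.png

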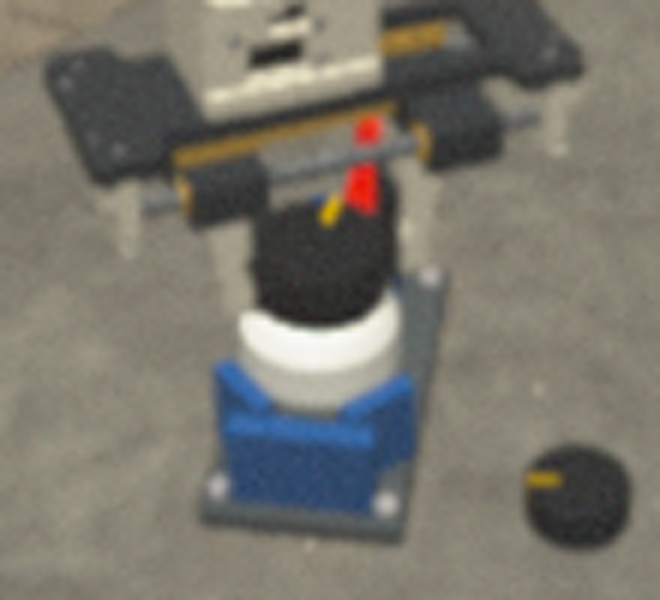

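The cap turns with the gripper: its yellow mark at (331,210) has moved round, and the jar looks unmoved. Continue.

```bash

python3 -m crank '[[[0,0,-5],[0,0,-0.015],1],[[0,0,-5],[0,0,-0.015],1],[[0,0,-5],[0,0,-0.015],1],[[0,0,-5],[0,0,-0.015],1],[[0,0,-5],[0,0,-0.015],1],[[0,0,-5],[0,0,-0.015],1],[[0,0,0],[0,0,0],1]]'
python3 -c "
from h import *
s=r.get_state();print(s['moment'])"
python3 -m crank '[[[0,0,-5],[0,0,0],1],[[0,0,-5],[0,0,0],1],[[0,0,-3],[0,0,0],1],[[0,0,0],[0,0,0],1],[[0,0,0],[0,0,0],1]]'
python3 -c "
from h import *
s=r.get_state();print(s['moment'])"
```

```text
time_s: 9.1
tcp_pos: [0.5185, 0.1521, 0.1111]
eef_rot: [-180.0, -0.0, -12.9]
contact_force: [0.2, -0.3, 2.8]
gripper_width: 0.0558
gripper_force: 45.0
[-0.13285949  0.27047878  0.09898634]
time_s: 9.6
tcp_pos: [0.5189, 0.1523, 0.1114]
eef_rot: [-180.0, -0.1, -0.1]
contact_force: [0.2, -0.5, 6.1]
gripper_width: 0.0557
gripper_force: 45.0
[-0.17031909  0.27070779  0.04320965]
```

```bash

python3 -m crank '[[[0,0,0],[0,0,-0.1],1],[[0,0,0],[0,0,-0.1],1],[[0,0,0],[0,0,-0.1],1],[[0,0,0],[0,0,-0.1],1],[[0,0,0],[0,0,0],1]]'
```

```text
time_s: 10.1
tcp_pos: [0.5184, 0.1521, 0.1148]
eef_rot: [180.0, 0.0, 0.1]
contact_force: [0.3, -0.1, -0.6]
gripper_width: 0.0555
gripper_force: 45.0
```

The cap is free: only its weight shows on the wrist. Lift it straight up and check.

```bash

python3 -m crank '[[[0,0,0],[0,0,-0.5],1],[[0,0,0],[0,0,-0.7],1],[[0,0,0],[0,0,-0.8],1],[[0,0,0],[0,0,-0.8],1],[[0,0,0],[0,0,-0.5],1],[[0,0,0],[0,0,-0.4],1],[[0,0,0],[0,0,0],1],[[0,0,0],[0,0,0],1]]'
python3 - <<'E'
from h import *
_,c=cap("scene")
cv2.imwrite("pics/t2.png",cv2.resize(c["color"][180:290,190:310,::-1],None,fx=5,fy=5,interpolation=cv2.INTER_CUBIC))
E
```

```text
time_s: 10.9
tcp_pos: [0.5183, 0.152, 0.1518]
eef_rot: [-180.0, 0.0, 0.2]
contact_force: [0.4, -0.4, -1.1]
gripper_width: 0.0557
gripper_force: 45.0
```

View pics/t2.png

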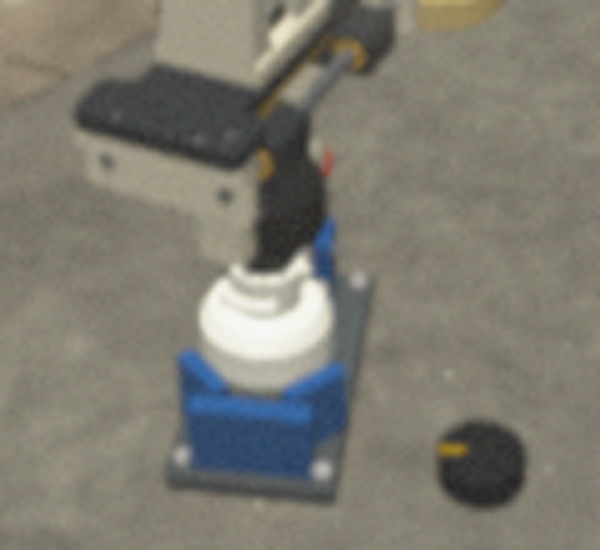

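The cap is held level at (285,220) above the bare neck at (268,285), and the jar is still seated in the clamp. Handing in.

```bash
python3 -c "
from plant import r
print(r.close_job())"
```

```text
the job is handed in; nothing more can be done
None
```

I handed the job in at about 11 s of the 56 s allowed: lever pushed to its stop, cap unscrewed 73° and held level about 2 cm above the jar's mouth; the hand-in returned no verdict.

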